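# Line up reagent bottles by height on the bottle rail

### The job

Stand the four reagent bottles upright on the bottle rail, one centred on each round black pad, in order of height: the tallest on the pad next to the upright black end plate, then shorter and shorter, so that the shortest stands at the other end. Do not knock any bottle over, and leave all four standing free.

Things in the scene. Friction and masses are not known exactly. Their poses are not given: they have to be found in the camera images.
- bottle_grey: The tallest bottle: light grey body, white cap. Loose, about 300 g. 155 mm high; body 68 mm in diameter with a rounded shoulder; screw cap (fixed on) 46 mm in diameter, 140 to 155 mm above the underside; full body width up to about 109 mm. Origin: centre of the underside; z up along the bottle. Round: its yaw does not matter.
- bottle_brown: The second tallest bottle: dark brown body, white cap. Loose, about 240 g. 135 mm high; body 60 mm in diameter with a rounded shoulder; screw cap (fixed on) 42 mm in diameter, 120 to 135 mm above the underside; full body width up to about 95 mm. Origin: centre of the underside; z up along the bottle. Round: its yaw does not matter.
- bottle_blue_cap: The third tallest bottle: white body, blue cap. Loose, about 160 g. 110 mm high; body 52 mm in diameter with a rounded shoulder; screw cap (fixed on) 37 mm in diameter, 95 to 110 mm above the underside; full body width up to about 77 mm. Origin: centre of the underside; z up along the bottle. Round: its yaw does not matter.
- bottle_red_cap: The shortest bottle: white body, red cap. Loose, about 90 g. 88 mm high; body 45 mm in diameter with a rounded shoulder; screw cap (fixed on) 33 mm in diameter, 73 to 88 mm above the underside; full body width up to about 62 mm. Origin: centre of the underside; z up along the bottle. Round: its yaw does not matter.
- pad_1: One of four identical round black rubber pads, 76 mm in diameter, 4 mm thick, fixed in a row on the rail, 92 mm between neighbouring centres. The numbers say nothing about the order in the row, which changes. Origin: centre of the underside, 6 mm above the worktop; a bottle stands 4 mm above it (10 mm above the worktop). y along the row, x across it.
- pad_2: One of four identical round black rubber pads, 76 mm in diameter, 4 mm thick, fixed in a row on the rail, 92 mm between neighbouring centres. The numbers say nothing about the order in the row, which changes. Origin: centre of the underside, 6 mm above the worktop; a bottle stands 4 mm above it (10 mm above the worktop). y along the row, x across it.
- pad_3: One of four identical round black rubber pads, 76 mm in diameter, 4 mm thick, fixed in a row on the rail, 92 mm between neighbouring centres. The numbers say nothing about the order in the row, which changes. Origin: centre of the underside, 6 mm above the worktop; a bottle stands 4 mm above it (10 mm above the worktop). y along the row, x across it.
- pad_4: One of four identical round black rubber pads, 76 mm in diameter, 4 mm thick, fixed in a row on the rail, 92 mm between neighbouring centres. The numbers say nothing about the order in the row, which changes. Origin: centre of the underside, 6 mm above the worktop; a bottle stands 4 mm above it (10 mm above the worktop). y along the row, x across it.
- rail: Fixed aluminium strip that carries the pads, 440 mm along its y, 100 mm along x, 6 mm thick, with a fence along its far (+x) long edge, 46 to 50 mm from the centre line, that rises to 20 mm above the worktop. Origin: centre of the underside, on the worktop. The pad centres lie on its centre line at y = -138, -46, +46, +138 mm.
- end_plate: Upright black plate, 80 mm wide across the rail, 18 mm thick, 60 mm high, fixed at one end of the rail; which end changes (the other has only a metal strip 8 mm high). In line with the pads, whose centres are 67, 159, 251 and 343 mm from it. Origin: centre of its underside, 6 mm above the worktop; z up.
Things that resemble listed ones, but are neither listed nor needed, are in the scene too. Leave any turquoise or yellow look-alike of the bottle_blue_cap alone.

How it is judged:
By the outcome, as a careful person would: the job done as asked, in the order asked, and still so for the second after the job is handed in, with the robot touching nothing.
It also fails if it takes over 106 s, if anything falls off the work surface, if the arm or the gripper's body presses on something with over 40 N, if the wrist force passes 120 N, or if a joint passes its speed limit or range.

### The arm

A 7-joint arm with a two-finger parallel gripper is mounted at the origin on a cart in front of the work surface, level with it; the furniture and walls round the work are solid. World frame = base frame: x ahead of the robot, y to its left, z up, the work surface at z = 0. Lengths are in m, angles in rad, forces in N, time in s.
With the tool pointing down it reaches from about 0.4 to 0.85 m from the base axis. Payload 6.9 kg.
Tool frame: the origin (TCP) lies at the very end of the fingers, on their centre line; the grasp point (between the pads) lies 19 mm behind it; z points along the fingers, y is the direction in which the jaws open and shut (so a half turn about z gives the same grasp; the last joint's range is limited). The gripper opens to 85 mm and grips with 20 to 120 N. Pads are 22 mm wide; open, the fingers measure 114 mm over their backs; the gripper's body (76 mm by 85 mm) begins 54 mm behind the grasp point. The pads swing forward as they close: fully open they stand 13 mm farther back than shut.
Start: joints at [1.429, 0.507, -0.238, 1.5, 0.126, 1.149, -0.155], TCP at [0.153, -0.606, 0.231] pointing down, gripper open.
Joint ranges: [-3.08, 3.08], [-0.24, 2.05], [-1.43, 1.35], [0, 2.5], [-1.52, 4.66], [0.17, 1.96], [-2.89, 2.89]. Speed limits (rad/s): [2.39, 2.39, 3.14, 3.14, 3.14, 3.14, 3.14].

### API

Orientations are given as a unit quaternion [x, y, z, w].
In Python, from workcell import get_obs, grab_frame, calibration, close_job gives the robot as it stands.
- The arm moves only by the tool arm_command, never from a script. Its argument "deltas" is a list of rows, each an object of numbers: "dx", "dy", "dz": the shift along the tool's x, y, z in mm; "turn": the turn about the tool's z in rad. In form: [{"dx": .., "dy": .., "dz": .., "turn": ..}, ...]. A call has 1 to 20 rows; each row shifts and turns the commanded pose from where the row before left it, along the tool's axes as they then stand; what a row does not reach is not made up. A row lasts 1/10 s, in which the tool goes at most 50 mm and 8.59 degrees, less where a joint would pass 70% of its speed; a pose out of reach is approached as far as the arm can. A call is refused whole if a number of a shift passes 50 or a number of a turn 0.15, either way. A call with a gripper value outside its range is refused whole. "jaw" is the opening in per cent of the stroke, from 0 (shut) to 100 (fully open), set as the call begins (left out, the last holds). The fingers move at their own pace and stop on an object; "squeeze" is the grip in N (left out, the last holds). Time passes only in rows, so rows that do not move let the fingers close. It gives the time, the measured TCP pose, the force and the opening at its end, in the units of the state.
- get_obs(): the state, without advancing time (a new reading comes with each control period).
- grab_frame(name): name is "side" or "top"; returns (picture, depth): 480x640x3 uint8, red, green, blue; 480x640 float32, m along the optical axis (not along the pixel's ray), 0 where there is no reading.
- calibration(name): a dict with "fov_y" (degrees; the focal length in pixels is half the picture's height over the tangent of half this angle, whatever the lens; pixels are square), "cx", "cy" (the principal point, pixels), "position" and "attitude" of the camera in the world. Camera axes: x right, y down, z forward; pixel columns grow to the right and rows downward; lengths in m; the calibration is good to about 2 mm. A picture is of the moment at which its call begins. calibration takes no time and is no camera call.
- close_job(): hands the job in, once; it reports no verdict.
The state is a dict: "time_s": time; "q": joint angles; "qd": joint speeds; "joint_efforts": joint torques, N m; "eef_pos": TCP position; "tcp_rot": TCP orientation; "ft_force": force on the tool from outside, world axes, zero at the start; "moment": the same for the moment, N m; "opening": opening from 0.0 (shut) to 1.0 (fully open).
Only numpy, scipy, OpenCV 4.12 (cv2) and the standard library are available. Lean on these libraries where they do the work, as an engineer would, in place of code of your own. Each camera call takes 0.05 s, during which the arm holds its last target.

## Working session

There is one attempt and no reset: what is moved stays moved. The work goes in short steps, Python scripts to look and compute and a tool call to move; the robot and the scene stay as the last step left them, time stands still between calls to the robot, and variables do not carry over. Pictures are saved under pics/ and viewed, and the job is handed in when it is done.

Besides the shell and the picture viewer there is one more tool, called after "Request:" by a JSON object that holds its "op" and its "data", one argument or row to a line. arm_command: Moves the arm, as the interface text tells. Its arguments: {"type":"object","properties":{"deltas":{"type":"array"},"jaw":{"type":"number"},"squeeze":{"type":"number"}},"required":["deltas"]}

```bash
mkdir -p pics; python3 - <<'E'
from workcell import *
import cv2,numpy as np
o=get_obs();print(o)
for n in("side","top"):
    p,d=grab_frame(n);cv2.imwrite(f"pics/{n}0.png",p[:,:,::-1]);np.save(f"{n}0.npy",d);print(n,calibration(n))
E
```

```text
{'time_s': 0.0, 'q': array([ 1.42848597,  0.50831411, -0.2375036 ,  1.50114843,  0.1256935 ,
        1.14891906, -0.1548025 ]), 'qd': array([ 2.72858180e-05,  1.68359105e-03,  6.26918814e-04,  8.85335998e-04,
       -4.14528081e-04, -7.95491146e-04,  1.54673565e-04]), 'joint_efforts': array([ 3.37839811e-04, -6.20590997e+01, -2.18605623e+00, -2.49652344e+01,
        1.29333325e-02,  1.19602232e-02,  3.48745800e-05]), 'eef_pos': array([ 0.15308771, -0.60542705,  0.23043831]), 'tcp_rot': array([ 9.92333450e-01,  1.23586051e-01, -1.33676558e-04, -8.90739671e-04]), 'ft_force': array([-3.34528440e-04,  1.14552303e-01,  4.56472919e-01]), 'moment': array([ 0.02182935, -0.02369453, -0.03382454]), 'opening': 0.9996136271429449}
side {'fov_y': 46.142516564671375, 'cx': 316.4823127939904, 'cy': 239.5772014869387, 'position': array([0.25139769, 1.05975562, 0.93553526]), 'attitude': array([-0.12476053,  0.90493602, -0.4029337 ,  0.05630311])}
top {'fov_y': 56.940643007720475, 'cx': 322.487102059984, 'cy': 239.01183526586942, 'position': array([0.49478454, 0.06403653, 1.03423213]), 'attitude': array([-0.69747381,  0.71628434, -0.01019333,  0.01905572])}
```

View pics/side0.png

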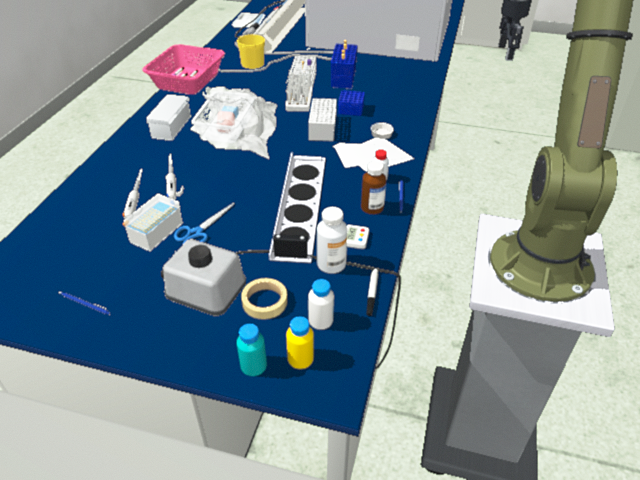

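View pics/top0.png

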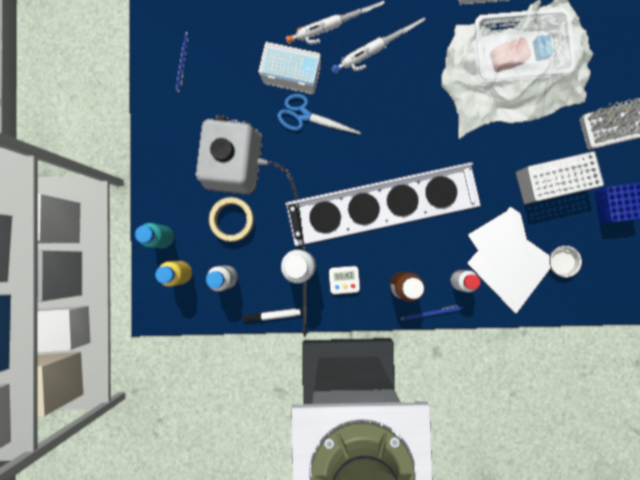

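```bash
cat > h.py <<'E'
import numpy as np,cv2
from scipy.spatial.transform import Rotation as R
from workcell import *
def cam(n):
    c=calibration(n);f=240/np.tan(np.radians(c['fov_y']/2));return f,c['cx'],c['cy'],np.array(c['position']),R.from_quat(c['attitude']).as_matrix()
def cloud(n,d):
    f,cx,cy,p,M=cam(n);v,u=np.mgrid[:480,:640]
    P=np.stack([(u-cx)/f*d,(v-cy)/f*d,d],-1)@M.T+p
    P[d<=0]=np.nan
    return P
def ray(n,u,v,z):
    f,cx,cy,p,M=cam(n);r=M@np.array([(u-cx)/f,(v-cy)/f,1]);return p+r*(z-p[2])/r[2]
def proj(n,X):
    f,cx,cy,p,M=cam(n);q=M.T@(np.array(X)-p);return q[0]/q[2]*f+cx,q[1]/q[2]*f+cy
def circ(P):
    from scipy.optimize import least_squares
    s=least_squares(lambda a:np.hypot(P[:,0]-a[0],P[:,1]-a[1])-a[2],[*P.mean(0)[:2],.03],loss='soft_l1',f_scale=.002);return s.x
E
python3 - <<'E'
from h import *
im=cv2.imread('pics/top0.png');s=cv2.imread('pics/side0.png')
cv2.imwrite('pics/c1.png',np.hstack([cv2.resize(im[225:325,130:330],(800,400)) ]))
cv2.imwrite('pics/c2.png',cv2.resize(im[150:310,270:500],(800,556),interpolation=cv2.INTER_CUBIC))
cv2.imwrite('pics/c3.png',cv2.resize(s[140:360,230:420],(518,600),interpolation=cv2.INTER_CUBIC))
for n in('top','side'):
    P=cloud(n,np.load(n+'0.npy'))
    print(n)
    for k,(x,y,h) in dict(grey=(298,266,.155),brown=(412,289,.135),blue=(217,279,.11),red=(471,282,.088)).items():
        if n=='side':
            X=ray('top',x,y,h); x,y=map(int,proj('side',X))
        X0=P[y,x]; m=(np.hypot(P[...,0]-X0[0],P[...,1]-X0[1])<.05)&(P[...,2]>h-.012)&(P[...,2]<h+.02)
        vv,uu=np.nonzero(m); z=np.nanmedian(P[m][:,2])
        print(k,x,y,X0.round(3),m.sum(),'z',z.round(4),'cap mean',P[m].mean(0).round(4), 'bbox',uu.min(),uu.max(),vv.min(),vv.max(),'ray',ray(n,(uu.min()+uu.max())/2,(vv.min()+vv.max())/2,h).round(4))
g=cv2.cvtColor(im,cv2.COLOR_BGR2GRAY)
m=(g<60).astype(np.uint8);m[:160]=0;m[250:]=0;m[:,:280]=0;m[:,485:]=0
hsv=cv2.cvtColor(im,cv2.COLOR_BGR2HSV);m[(hsv[...,1]>110)]=0
n,l,st,c=cv2.connectedComponentsWithStats(m)
for i in range(1,n):
    if st[i,4]>100: print(st[i],c[i].round(1),ray('top',*c[i],.010).round(4))
E
```

```text
top
grey 298 266 [0.479 0.124 0.158] 410 z 0.1548 cap mean [0.4774 0.1293 0.1547] bbox 285 307 256 278 ray [0.4772 0.1286 0.155 ]
brown 412 289 [ 0.426 -0.104  0.133] 337 z 0.1348 cap mean [ 0.4275 -0.1047  0.1347] bbox 403 423 279 298 ray [ 0.4273 -0.1052  0.135 ]
blue 217 279 [0.456 0.298 0.11 ] 259 z 0.1094 cap mean [0.4545 0.3026 0.1091] bbox 206 223 271 288 ray [0.4546 0.3029 0.11  ]
red 471 282 [ 0.434 -0.237  0.088] 207 z 0.0878 cap mean [ 0.4345 -0.238   0.0873] bbox 463 479 275 289 ray [ 0.4344 -0.2373  0.088 ]
side
grey 332 210 [0.482 0.12  0.153] 279 z 0.1536 cap mean [0.4774 0.1355 0.1527] bbox 322 342 207 223 ray [0.4768 0.1392 0.155 ]
brown 375 165 [ 0.429 -0.107  0.132] 175 z 0.1331 cap mean [ 0.4281 -0.0992  0.1323] bbox 367 383 161 173 ray [ 0.4269 -0.094   0.135 ]
blue 322 282 [0.456 0.298 0.111] 240 z 0.1089 cap mean [0.4548 0.3091 0.108 ] bbox 312 330 279 295 ray [0.454  0.3114 0.11  ]
red 381 151 [ 0.436 -0.24   0.089] 101 z 0.0861 cap mean [ 0.436  -0.2337  0.085 ] bbox 375 386 149 158 ray [ 0.4355 -0.2285  0.088 ]
[427 177  29  30 669] [440.9 191.7] [ 0.6396 -0.201   0.01  ]
[388 186  29  29 666] [402.  200.1] [ 0.6227 -0.1105  0.01  ]
[349 194  29  30 652] [363.3 208.4] [ 0.6058 -0.0203  0.01  ]
[311 203  29  29 654] [324.7 217. ] [0.5884 0.0698 0.01  ]
[291 208  10  24 137] [296.  219.9] [0.5833 0.1366 0.01  ]
```

```bash
cat >> h.py <<'E'
def caps(d,dic):
    P=cloud('top',d)
    out={}
    for k,(x,y,h) in dic.items():
        m=(np.hypot(P[...,0]-x,P[...,1]-y)<.04)&(abs(P[...,2]-h)<.004)
        Q=P[m][:,:2]; (c,r)=cv2.minEnclosingCircle(Q.astype(np.float32)); vv,uu=np.nonzero(m)
        out[k]=(Q.mean(0).round(4),np.round(c,4),round(r,4),ray('top',uu.mean(),vv.mean(),h)[:2].round(4))
    return out
def psi(q):
    M=R.from_quat(q).as_matrix();return np.arctan2(M[1,0],M[0,0])
def plan(tgt,ps,N):
    o=get_obs();p=np.array(o['eef_pos']);a=psi(o['tcp_rot']);t=np.array(tgt)
    for i in range(N):
        w=(t-p)/N; an=a+(ps-a)*i/N
        print('dx %.1f dy %.1f dz %.1f turn %.3f'%(1e3*(np.cos(an)*w[0]+np.sin(an)*w[1]),1e3*(np.sin(an)*w[0]-np.cos(an)*w[1]),-1e3*w[2],-(ps-a)/N))
def go(tgt,ps=1.757):
    o=get_obs();p=np.array(o['eef_pos']);a=psi(o['tcp_rot']);w=(np.array(tgt)-p)*1e3
    print('total dx %.1f dy %.1f dz %.1f turn %.3f'%(np.cos(a)*w[0]+np.sin(a)*w[1],np.sin(a)*w[0]-np.cos(a)*w[1],-w[2],a-ps),'pos',p.round(4),a.round(3),'F',o['ft_force'].round(1),'open',round(o['opening'],3),'t',round(o['time_s'],2),'q',o['q'].round(2))
E
python3 - <<'E'
from h import *
for k,v in caps(np.load('top0.npy'),dict(grey=(.477,.129,.155),brown=(.4275,-.105,.135),blue=(.4545,.303,.11),red=(.4345,-.238,.088))).items(): print(k,*v)
plan((.434,-.238,.2),1.757,15)
E
```

```text
grey [0.4773 0.1295] [0.4774 0.1294] 0.0227 [0.4773 0.1295]
brown [ 0.4274 -0.1051] [ 0.4266 -0.1056] 0.0208 [ 0.4274 -0.1051]
blue [0.4542 0.3034] [0.4545 0.3034] 0.0187 [0.4542 0.3033]
red [ 0.4344 -0.2391] [ 0.4343 -0.2391] 0.0166 [ 0.4344 -0.2391]
dx 24.2 dy -19.2 dz 2.0 turn -0.101
dx 26.0 dy -16.6 dz 2.0 turn -0.101
dx 27.5 dy -13.9 dz 2.0 turn -0.101
dx 28.8 dy -11.1 dz 2.0 turn -0.101
dx 29.7 dy -8.2 dz 2.0 turn -0.101
dx 30.4 dy -5.1 dz 2.0 turn -0.101
dx 30.8 dy -2.1 dz 2.0 turn -0.101
dx 30.8 dy 1.0 dz 2.0 turn -0.101
dx 30.6 dy 4.1 dz 2.0 turn -0.101
dx 30.0 dy 7.2 dz 2.0 turn -0.101
dx 29.1 dy 10.2 dz 2.0 turn -0.101
dx 27.9 dy 13.0 dz 2.0 turn -0.101
dx 26.5 dy 15.8 dz 2.0 turn -0.101
dx 24.8 dy 18.4 dz 2.0 turn -0.101
dx 22.8 dy 20.8 dz 2.0 turn -0.101
```

View pics/c2.png

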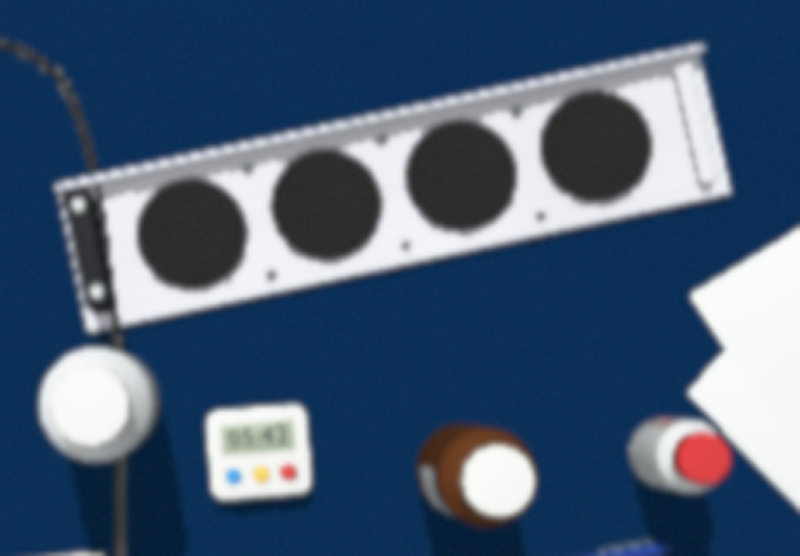

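View pics/c3.png

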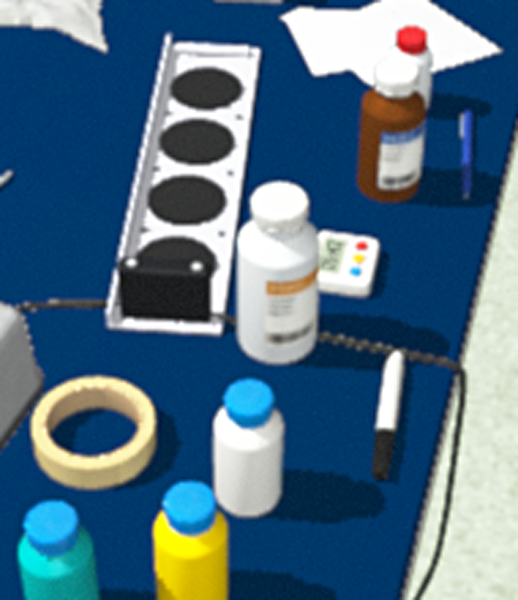

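View pics/c1.png

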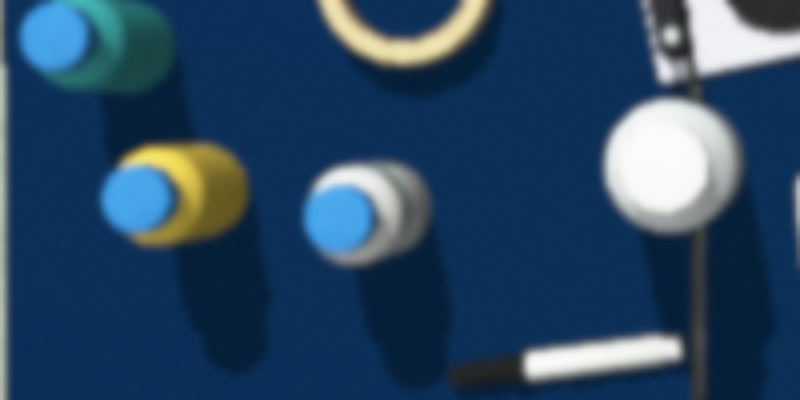

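Candidates (top picture): blue caps at (150,235) with a turquoise body, (172,273) yellow and (220,278) white. The white one is bottle_blue_cap. Grey (298,266), brown (408,287) and red (468,281) have no rivals, and the crops confirm this. The end plate is at the left (+y) end, at (296,220). Pads from that end: (325,217), (363,208), (402,200) and (441,192).

Request:
{"op": "arm_command", "data": {
  "deltas": [
    {"dx": 24.2,"dy": -19.2,"dz": 2,"turn": -0.1},
    {"dx": 26,"dy": -16.6,"dz": 2,"turn": -0.1},
    {"dx": 27.5,"dy": -13.9,"dz": 2,"turn": -0.1},
    {"dx": 28.8,"dy": -11.1,"dz": 2,"turn": -0.1},
    {"dx": 29.7,"dy": -8.2,"dz": 2,"turn": -0.1}
  ],
  "jaw": 100,
  "squeeze": 40
}}

```text
time_s: 0.6
eef_pos: [0.2476, -0.4823, 0.2209]
tcp_rot: [0.93, 0.367, -0.0, -0.0]
ft_force: [-0.3, -0.4, -0.2]
opening: 1.002
```

```bash
python3 - <<'E'
from h import *
go((.434,-.239,.2));plan((.434,-.239,.2),1.757,10)
E
```

```text
total dx 302.3 dy -50.4 dz 20.9 turn -1.005 pos [ 0.2476 -0.4823  0.2209] 0.752 F [-0.3 -0.4 -0.2] open 1.002 t 0.6 q [ 1.32  0.4  -0.4   1.73  0.18  1.04  0.05]
dx 30.2 dy -5.0 dz 2.1 turn -0.101
dx 30.6 dy -2.0 dz 2.1 turn -0.101
dx 30.6 dy 1.1 dz 2.1 turn -0.101
dx 30.4 dy 4.2 dz 2.1 turn -0.101
dx 29.8 dy 7.2 dz 2.1 turn -0.101
dx 28.9 dy 10.1 dz 2.1 turn -0.101
dx 27.8 dy 13.0 dz 2.1 turn -0.101
dx 26.3 dy 15.7 dz 2.1 turn -0.101
dx 24.6 dy 18.3 dz 2.1 turn -0.101
dx 22.6 dy 20.7 dz 2.1 turn -0.101
```

Request:
{"op": "arm_command", "data": {
  "deltas": [
    {"dx": 30.2,"dy": -5,"dz": 2.1,"turn": -0.1},
    {"dx": 30.6,"dy": -2,"dz": 2.1,"turn": -0.1},
    {"dx": 30.6,"dy": 1.1,"dz": 2.1,"turn": -0.1},
    {"dx": 30.4,"dy": 4.2,"dz": 2.1,"turn": -0.1},
    {"dx": 29.8,"dy": 7.2,"dz": 2.1,"turn": -0.1},
    {"dx": 28.9,"dy": 10.1,"dz": 2.1,"turn": -0.1},
    {"dx": 27.8,"dy": 13,"dz": 2.1,"turn": -0.1},
    {"dx": 26.3,"dy": 15.7,"dz": 2.1,"turn": -0.1},
    {"dx": 24.6,"dy": 18.3,"dz": 2.1,"turn": -0.1},
    {"dx": 22.6,"dy": 20.7,"dz": 2.1,"turn": -0.1},
    {"dx": 0}
  ]
}}

```text
schema error: expected keys dx, dy, dz, turn
```

```bash
python3 - <<'E'
from h import *
go((.4343,-.239,.071))
p,d=grab_frame('side');cv2.imwrite('pics/s1.png',p[:,:,::-1])
p,d=grab_frame('top');cv2.imwrite('pics/t1.png',p[:,:,::-1])
E
```

```text
total dx 302.5 dy -50.2 dz 149.9 turn -1.005 pos [ 0.2476 -0.4823  0.2209] 0.752 F [-0.3 -0.4 -0.2] open 1.002 t 0.6 q [ 1.32  0.4  -0.4   1.73  0.18  1.04  0.05]
```

View pics/s1.png

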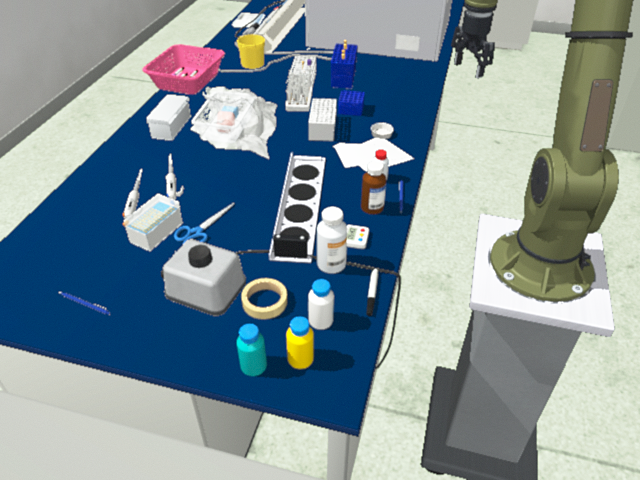

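The call was refused because a row needs all four keys, so the arm has not moved. The gripper is still at about (475,50). I'll resend it.

Request:
{"op": "arm_command", "data": {
  "deltas": [
    {"dx": 30.2,"dy": -5,"dz": 2.1,"turn": -0.1},
    {"dx": 30.6,"dy": -2,"dz": 2.1,"turn": -0.1},
    {"dx": 30.6,"dy": 1.1,"dz": 2.1,"turn": -0.1},
    {"dx": 30.4,"dy": 4.2,"dz": 2.1,"turn": -0.1},
    {"dx": 29.8,"dy": 7.2,"dz": 2.1,"turn": -0.1},
    {"dx": 28.9,"dy": 10.1,"dz": 2.1,"turn": -0.1},
    {"dx": 27.8,"dy": 13,"dz": 2.1,"turn": -0.1},
    {"dx": 26.3,"dy": 15.7,"dz": 2.1,"turn": -0.1},
    {"dx": 24.6,"dy": 18.3,"dz": 2.1,"turn": -0.1},
    {"dx": 22.6,"dy": 20.7,"dz": 2.1,"turn": -0.1},
    {"dx": 0,"dy": 0,"dz": 0,"turn": 0}
  ]
}}

```text
time_s: 1.8
eef_pos: [0.4375, -0.2381, 0.2003]
tcp_rot: [0.639, 0.769, 0.001, 0.0]
ft_force: [-0.0, 0.5, 0.7]
opening: 0.998
```

```bash
python3 - <<'E'
from h import *
go((.4343,-.239,.071))
p,d=grab_frame('side');cv2.imwrite('pics/s2.png',p[0:300,200:520,::-1].repeat(2,0).repeat(2,1))
E
```

```text
total dx -0.3 dy -3.3 dz 129.3 turn -0.002 pos [ 0.4375 -0.2381  0.2003] 1.755 F [-0.   0.5  0.7] open 0.998 t 1.8 q [ 0.95  0.4  -0.71  1.87  0.31  0.98  0.29]
```

View pics/s2.png

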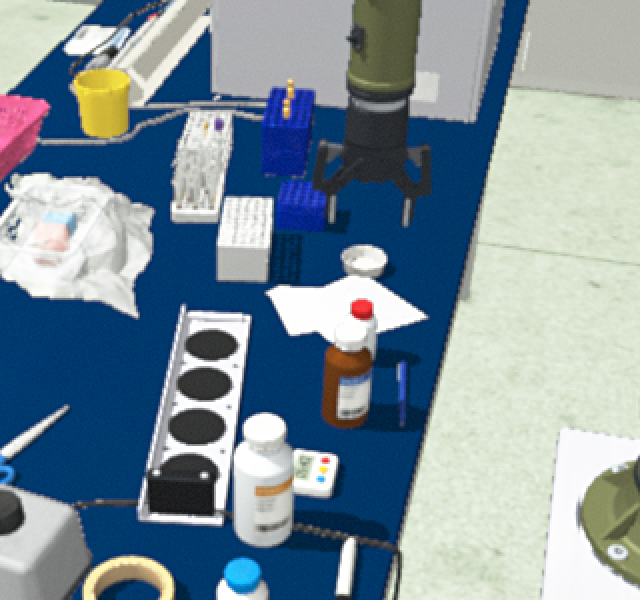

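The gripper is above the red bottle (crop (365,180) over the cap at (362,308)), and the jaw opens across the rail. Next I lower it and close on the cap.

Request:
{"op": "arm_command", "data": {
  "deltas": [
    {"dx": -0.3,"dy": -3.3,"dz": 25,"turn": 0},
    {"dx": 0,"dy": 0,"dz": 30,"turn": 0},
    {"dx": 0,"dy": 0,"dz": 30,"turn": 0},
    {"dx": 0,"dy": 0,"dz": 25,"turn": 0},
    {"dx": 0,"dy": 0,"dz": 15,"turn": 0},
    {"dx": 0,"dy": 0,"dz": 4,"turn": 0},
    {"dx": 0,"dy": 0,"dz": 0,"turn": 0}
  ]
}}

```text
time_s: 2.55
eef_pos: [0.4313, -0.2432, 0.0709]
tcp_rot: [0.643, 0.766, -0.0, -0.001]
ft_force: [-1.2, -0.4, 0.4]
opening: 1.002
```

```bash
python3 - <<'E'
from h import *
go((.4343,-.239,.071))
p,d=grab_frame('side');cv2.imwrite('pics/s3.png',cv2.resize(p[80:240,280:460,::-1],None,fx=3.5,fy=3.5,interpolation=2))
E
```

```text
total dx 3.6 dy 3.7 dz -0.1 turn -0.011 pos [ 0.4313 -0.2432  0.0709] 1.746 F [-1.2 -0.4  0.4] open 1.002 t 2.55 q [ 0.86  0.56 -0.59  2.04  0.49  0.68  0.13]
```

View pics/s3.png

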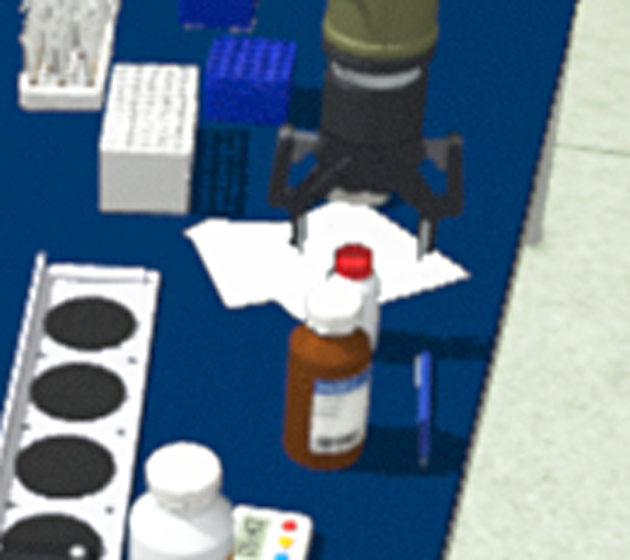

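```bash
python3 - <<'E'
from h import *
o=get_obs();go((.4343,-.239,.071));p=o['eef_pos'];M=R.from_quat(o['tcp_rot']).as_matrix()
for s in(-1,1):
  for z in (0,.013): print(s,z,np.round(proj('side',p+M@np.array([0,s*.0425,-z])),1))
print(proj('side',(.4343,-.239,.088)),proj('side',(.4343,-.239,.073)))
print(M.round(4))
E
```

```text
total dx 3.7 dy 3.2 dz 0.6 turn -0.011 pos [ 0.4318 -0.2432  0.0716] 1.746 F [-0.5 -1.3  0.5] open 0.999 t 2.6 q [ 0.86  0.56 -0.59  2.04  0.49  0.68  0.13]
-1 0 [398.  156.7]
-1 0.013 [398.4 152.7]
1 0 [366.9 155.1]
1 0.013 [367.1 151. ]
(np.float64(381.6519824627619), np.float64(151.4948779892137)) (np.float64(381.2356080079435), np.float64(156.1394669064731))
[[-1.744e-01  9.847e-01 -1.000e-04]
 [ 9.847e-01  1.744e-01 -4.000e-04]
 [-4.000e-04 -1.000e-04 -1.000e+00]]
```

Request:
{"op": "arm_command", "data": {
  "deltas": [
    {"dx": 3.7,"dy": 3.2,"dz": 0.5,"turn": -0.011},
    {"dx": 0,"dy": 0,"dz": 0,"turn": 0}
  ]
}}

```text
time_s: 2.8
eef_pos: [0.4353, -0.2379, 0.0717]
tcp_rot: [0.637, 0.771, 0.0, 0.001]
ft_force: [0.4, 0.4, -0.0]
opening: 1.001
```

Request:
{"op": "arm_command", "data": {
  "deltas": [
    {"dx": 0,"dy": 0,"dz": 0,"turn": 0},
    {"dx": 0,"dy": 0,"dz": 0,"turn": 0},
    {"dx": 0,"dy": 0,"dz": 0,"turn": 0},
    {"dx": 0,"dy": 0,"dz": 0,"turn": 0},
    {"dx": 0,"dy": 0,"dz": 0,"turn": 0},
    {"dx": 0,"dy": 0,"dz": 0,"turn": 0},
    {"dx": 0,"dy": 0,"dz": 0,"turn": 0},
    {"dx": 0,"dy": 0,"dz": 0,"turn": 0}
  ],
  "jaw": 0,
  "squeeze": 40
}}

```text
time_s: 3.6
eef_pos: [0.4345, -0.2382, 0.071]
tcp_rot: [0.638, 0.77, -0.0, 0.0]
ft_force: [-1.4, -0.3, 5.2]
opening: 0.362
```

```bash
python3 - <<'E'
from h import *
go((.4343,-.239,.071))
p,d=grab_frame('side');cv2.imwrite('pics/s4.png',cv2.resize(p[80:240,280:460,::-1],None,fx=3.5,fy=3.5,interpolation=2))
E
```

```text
total dx -0.7 dy -0.3 dz 0.0 turn 0.002 pos [ 0.4345 -0.2382  0.071 ] 1.759 F [-1.4 -0.3  5.2] open 0.362 t 3.6 q [ 0.85  0.56 -0.59  2.04  0.49  0.68  0.13]
```

View pics/s4.png

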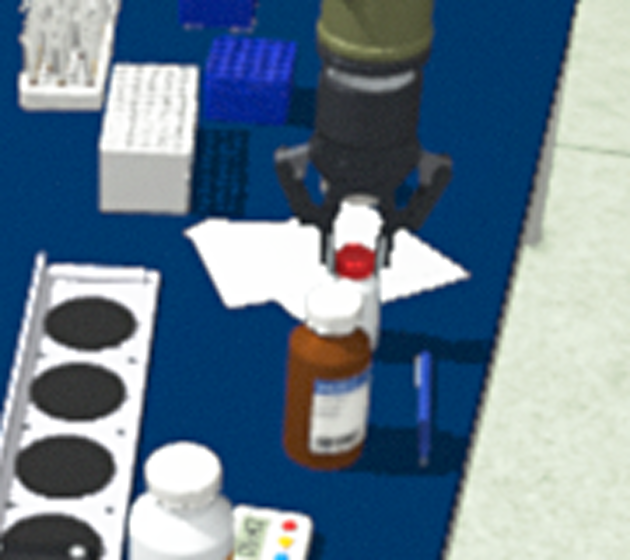

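The pads hold the cap region at an opening of 0.36, about 31 mm. I'll lift a little and check.

Request:
{"op": "arm_command", "data": {
  "deltas": [
    {"dx": 0,"dy": 0,"dz": -5,"turn": 0},
    {"dx": 0,"dy": 0,"dz": -10,"turn": 0},
    {"dx": 0,"dy": 0,"dz": -25,"turn": 0},
    {"dx": 0,"dy": 0,"dz": -20,"turn": 0},
    {"dx": 0,"dy": 0,"dz": 0,"turn": 0}
  ]
}}

```text
time_s: 4.15
eef_pos: [0.4359, -0.2385, 0.1335]
tcp_rot: [0.638, 0.77, 0.001, 0.002]
ft_force: [1.1, -1.0, -0.8]
opening: 0.363
```

```bash
python3 - <<'E'
from h import *
go((.6396,-.201,.131))
p,d=grab_frame('side');cv2.imwrite('pics/s5.png',cv2.resize(p[80:240,280:460,::-1],None,fx=3.5,fy=3.5,interpolation=2))
E
```

```text
total dx -1.2 dy 207.1 dz 2.5 turn 0.002 pos [ 0.4359 -0.2385  0.1335] 1.759 F [ 1.1 -1.  -0.8] open 0.363 t 4.15 q [ 0.91  0.48 -0.66  1.97  0.4   0.82  0.21]
```

View pics/s5.png

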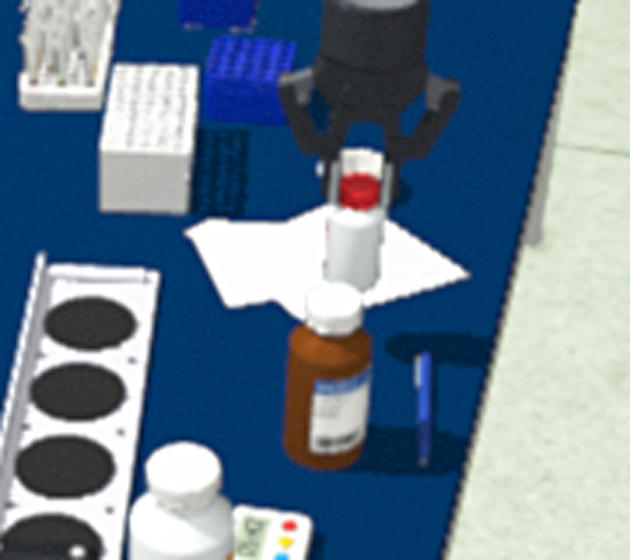

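The red bottle hangs upright at crop (355,230). Next I carry it to the far pad.

Request:
{"op": "arm_command", "data": {
  "deltas": [
    {"dx": 0,"dy": 15,"dz": 0,"turn": 0},
    {"dx": 0,"dy": 25,"dz": 0,"turn": 0},
    {"dx": 0,"dy": 25,"dz": 0,"turn": 0},
    {"dx": 0,"dy": 25,"dz": 0,"turn": 0},
    {"dx": 0,"dy": 25,"dz": 0,"turn": 0},
    {"dx": 0,"dy": 25,"dz": 0,"turn": 0},
    {"dx": 0,"dy": 25,"dz": 0,"turn": 0},
    {"dx": 0,"dy": 25,"dz": 0,"turn": 0},
    {"dx": 0,"dy": 12,"dz": 0,"turn": 0},
    {"dx": 0,"dy": 5,"dz": 0,"turn": 0},
    {"dx": 0,"dy": 0,"dz": 0,"turn": 0},
    {"dx": 0,"dy": 0,"dz": 0,"turn": 0}
  ]
}}

```text
time_s: 5.4
eef_pos: [0.6371, -0.1995, 0.1301]
tcp_rot: [0.638, 0.77, -0.0, -0.001]
ft_force: [-0.5, -0.3, 0.2]
opening: 0.36
```

```bash
python3 - <<'E'
from h import *
go((.6396,-.201,.082))
p,d=grab_frame('side');cv2.imwrite('pics/s6.png',cv2.resize(p[80:240,240:420,::-1],None,fx=3.5,fy=3.5,interpolation=2))
E
```

```text
total dx -1.9 dy 2.2 dz 48.1 turn 0.002 pos [ 0.6371 -0.1995  0.1301] 1.759 F [-0.5 -0.3  0.2] open 0.36 t 5.4 q [ 0.6   0.71 -0.61  1.51  0.44  1.07  0.08]
```

View pics/s6.png

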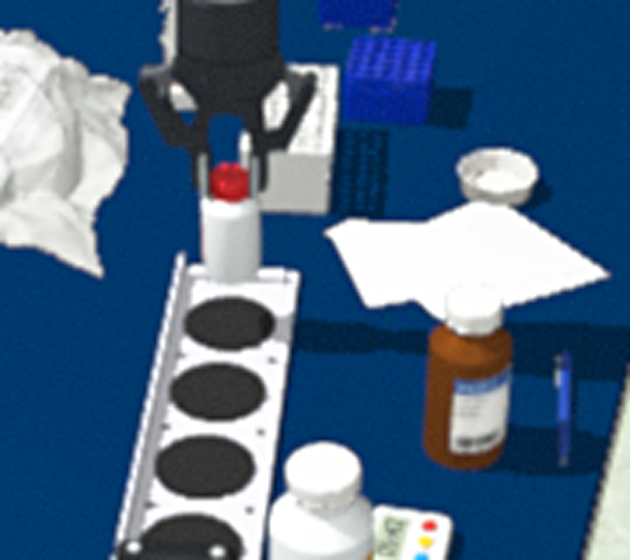

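Request:
{"op": "arm_command", "data": {
  "deltas": [
    {"dx": -1.2,"dy": 2.2,"dz": 10,"turn": 0},
    {"dx": 0,"dy": 0,"dz": 15,"turn": 0},
    {"dx": 0,"dy": 0,"dz": 10,"turn": 0},
    {"dx": 0,"dy": 0,"dz": 7,"turn": 0},
    {"dx": 0,"dy": 0,"dz": 3,"turn": 0},
    {"dx": 0,"dy": 0,"dz": 0,"turn": 0},
    {"dx": 0,"dy": 0,"dz": 0,"turn": 0}
  ]
}}

```text
time_s: 6.15
eef_pos: [0.6404, -0.2002, 0.0861]
tcp_rot: [0.638, 0.77, 0.0, 0.0]
ft_force: [0.8, -0.4, -1.1]
opening: 0.359
```

```bash
python3 - <<'E'
from h import *
go((.6396,-.201,.0815))
E
```

```text
total dx -0.7 dy -1.0 dz 4.6 turn 0.002 pos [ 0.6404 -0.2002  0.0861] 1.759 F [ 0.8 -0.4 -1.1] open 0.359 t 6.15 q [ 0.59  0.76 -0.59  1.54  0.48  0.99  0.05]
```

Request:
{"op": "arm_command", "data": {
  "deltas": [
    {"dx": 0,"dy": -0.8,"dz": 2,"turn": 0},
    {"dx": 0,"dy": 0,"dz": 1.5,"turn": 0},
    {"dx": 0,"dy": 0,"dz": 1,"turn": 0},
    {"dx": 0,"dy": 0,"dz": 0,"turn": 0},
    {"dx": 0,"dy": 0,"dz": 0,"turn": 0}
  ]
}}

```text
time_s: 6.65
eef_pos: [0.6394, -0.2004, 0.0813]
tcp_rot: [0.638, 0.77, 0.0, 0.0]
ft_force: [-0.3, -0.1, -0.7]
opening: 0.362
```

```bash
python3 - <<'E'
from h import *
go((.6396,-.201,.0815))
E
```

```text
total dx -0.6 dy 0.1 dz -0.2 turn 0.002 pos [ 0.6394 -0.2004  0.0813] 1.759 F [-0.3 -0.1 -0.7] open 0.362 t 6.65 q [ 0.59  0.76 -0.59  1.55  0.48  0.98  0.05]
```

Request:
{"op": "arm_command", "data": {
  "deltas": [
    {"dx": 0,"dy": 0,"dz": 0.8,"turn": 0},
    {"dx": 0,"dy": 0,"dz": 0,"turn": 0},
    {"dx": 0,"dy": 0,"dz": 0,"turn": 0}
  ]
}}

```text
time_s: 6.95
eef_pos: [0.6396, -0.2004, 0.0811]
tcp_rot: [0.638, 0.77, 0.0, 0.0]
ft_force: [-1.2, 0.5, 5.7]
opening: 0.361
```

Request:
{"op": "arm_command", "data": {
  "deltas": [
    {"dx": 0,"dy": 0,"dz": 0,"turn": 0},
    {"dx": 0,"dy": 0,"dz": 0,"turn": 0},
    {"dx": 0,"dy": 0,"dz": 0,"turn": 0},
    {"dx": 0,"dy": 0,"dz": 0,"turn": 0},
    {"dx": 0,"dy": 0,"dz": -10,"turn": 0},
    {"dx": 0,"dy": 0,"dz": -20,"turn": 0},
    {"dx": 0,"dy": 0,"dz": -30,"turn": 0},
    {"dx": 0,"dy": 0,"dz": -40,"turn": 0},
    {"dx": 0,"dy": 0,"dz": -20,"turn": 0},
    {"dx": 0,"dy": 0,"dz": 0,"turn": 0}
  ],
  "jaw": 90
}}

```text
time_s: 7.95
eef_pos: [0.6413, -0.2002, 0.2052]
tcp_rot: [0.638, 0.77, 0.002, 0.003]
ft_force: [0.2, 0.2, -0.3]
opening: 0.904
```

```bash
python3 - <<'E'
from h import *
go((.427,-.1053,.2))
p,d=grab_frame('side');cv2.imwrite('pics/s7.png',cv2.resize(p[80:240,240:420,::-1],None,fx=3.5,fy=3.5,interpolation=2))
E
```

```text
total dx 133.2 dy -192.8 dz 5.2 turn 0.002 pos [ 0.6413 -0.2002  0.2052] 1.759 F [ 0.2  0.2 -0.3] open 0.904 t 7.95 q [ 0.61  0.65 -0.64  1.41  0.4   1.21  0.12]
```

View pics/s7.png

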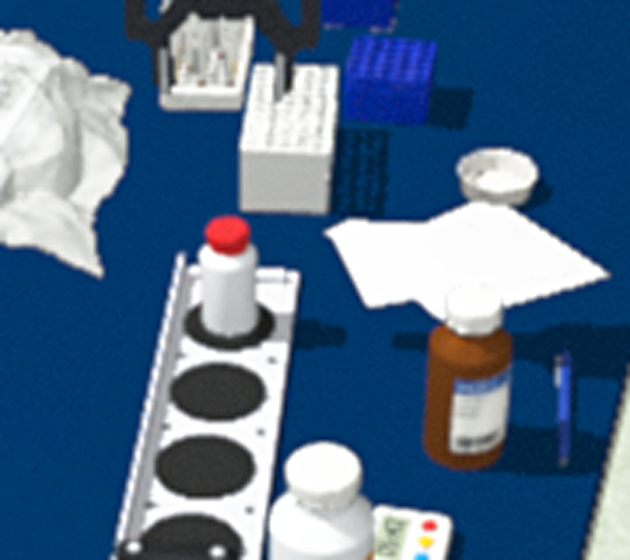

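Red stands centred on the far pad at crop (228,280). Brown is next.

Request:
{"op": "arm_command", "data": {
  "deltas": [
    {"dx": 13.3,"dy": -19.3,"dz": 0,"turn": 0},
    {"dx": 13.3,"dy": -19.3,"dz": 0,"turn": 0},
    {"dx": 13.3,"dy": -19.3,"dz": 0,"turn": 0},
    {"dx": 13.3,"dy": -19.3,"dz": 0,"turn": 0},
    {"dx": 13.3,"dy": -19.3,"dz": 0,"turn": 0},
    {"dx": 13.3,"dy": -19.3,"dz": 0,"turn": 0},
    {"dx": 13.3,"dy": -19.3,"dz": 0,"turn": 0},
    {"dx": 13.3,"dy": -19.3,"dz": 0,"turn": 0},
    {"dx": 13.3,"dy": -19.3,"dz": 0,"turn": 0},
    {"dx": 13.3,"dy": -19.3,"dz": 0,"turn": 0},
    {"dx": 0,"dy": 0,"dz": 0,"turn": 0},
    {"dx": 0,"dy": 0,"dz": 0,"turn": 0}
  ]
}}

```text
time_s: 9.2
eef_pos: [0.4246, -0.106, 0.2003]
tcp_rot: [0.638, 0.77, -0.0, -0.0]
ft_force: [-0.2, 0.5, 0.7]
opening: 0.906
```

```bash
python3 - <<'E'
from h import *
go((.4273,-.1052,.118))
E
```

```text
total dx 0.3 dy 2.8 dz 82.3 turn 0.002 pos [ 0.4246 -0.106   0.2003] 1.759 F [-0.2  0.5  0.7] open 0.906 t 9.2 q [ 0.75  0.31 -0.73  2.01  0.26  0.92  0.07]
```

Request:
{"op": "arm_command", "data": {
  "deltas": [
    {"dx": 0.3,"dy": 2.8,"dz": 15,"turn": 0},
    {"dx": 0,"dy": 0,"dz": 20,"turn": 0},
    {"dx": 0,"dy": 0,"dz": 20,"turn": 0},
    {"dx": 0,"dy": 0,"dz": 15,"turn": 0},
    {"dx": 0,"dy": 0,"dz": 8,"turn": 0},
    {"dx": 0,"dy": 0,"dz": 4,"turn": 0},
    {"dx": 0,"dy": 0,"dz": 0,"turn": 0},
    {"dx": 0,"dy": 0,"dz": 0,"turn": 0}
  ]
}}

```text
time_s: 10.0
eef_pos: [0.4281, -0.105, 0.1189]
tcp_rot: [0.638, 0.77, 0.0, 0.0]
ft_force: [0.2, -0.2, -0.2]
opening: 0.898
```

```bash
python3 - <<'E'
from h import *
go((.4273,-.1052,.118))
E
```

```text
total dx -0.0 dy -0.9 dz 0.9 turn 0.002 pos [ 0.4281 -0.105   0.1189] 1.759 F [ 0.2 -0.2 -0.2] open 0.898 t 10.0 q [ 0.66  0.43 -0.66  2.12  0.39  0.72 -0.07]
```

Request:
{"op": "arm_command", "data": {
  "deltas": [
    {"dx": 0,"dy": -0.6,"dz": 0.9,"turn": 0},
    {"dx": 0,"dy": 0,"dz": 0,"turn": 0},
    {"dx": 0,"dy": 0,"dz": 0,"turn": 0},
    {"dx": 0,"dy": 0,"dz": 0,"turn": 0},
    {"dx": 0,"dy": 0,"dz": 0,"turn": 0},
    {"dx": 0,"dy": 0,"dz": 0,"turn": 0},
    {"dx": 0,"dy": 0,"dz": 0,"turn": 0},
    {"dx": 0,"dy": 0,"dz": 0,"turn": 0}
  ],
  "jaw": 0,
  "squeeze": 50
}}

```text
time_s: 10.8
eef_pos: [0.4274, -0.1053, 0.1183]
tcp_rot: [0.638, 0.77, 0.0, 0.001]
ft_force: [-0.6, 0.0, 6.3]
opening: 0.45
```

```bash
python3 - <<'E'
from h import *
go((.4273,-.1052,.118))
E
```

```text
total dx 0.1 dy -0.1 dz 0.3 turn 0.002 pos [ 0.4274 -0.1053  0.1183] 1.759 F [-0.6  0.   6.3] open 0.45 t 10.8 q [ 0.66  0.43 -0.66  2.12  0.4   0.72 -0.07]
```

Request:
{"op": "arm_command", "data": {
  "deltas": [
    {"dx": 0,"dy": 0,"dz": -5,"turn": 0},
    {"dx": 0,"dy": 0,"dz": -10,"turn": 0},
    {"dx": 0,"dy": 0,"dz": -20,"turn": 0},
    {"dx": 0,"dy": 0,"dz": -15,"turn": 0},
    {"dx": 0,"dy": 0,"dz": 0,"turn": 0}
  ]
}}

```text
time_s: 11.3
eef_pos: [0.4281, -0.1051, 0.1696]
tcp_rot: [0.638, 0.77, 0.001, 0.002]
ft_force: [0.5, -0.7, -2.1]
opening: 0.454
```

```bash
python3 - <<'E'
from h import *
go((.6058,-.0203,.128))
p,d=grab_frame('side');cv2.imwrite('pics/s8.png',cv2.resize(p[80:240,260:440,::-1],None,fx=3.5,fy=3.5,interpolation=2))
E
```

```text
total dx 50.2 dy 190.4 dz 41.6 turn 0.002 pos [ 0.4281 -0.1051  0.1696] 1.759 F [ 0.5 -0.7 -2.1] open 0.454 t 11.3 q [ 0.72  0.35 -0.71  2.05  0.31  0.84  0.02]
```

View pics/s8.png

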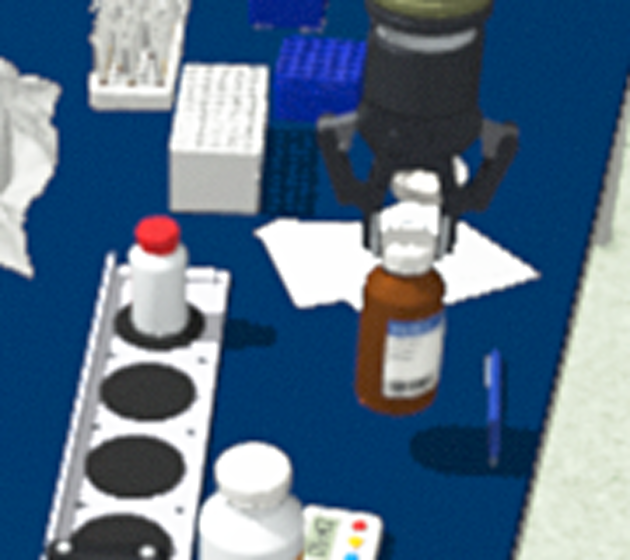

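Brown hangs upright. Next I carry it to the second pad from the plate.

Request:
{"op": "arm_command", "data": {
  "deltas": [
    {"dx": 3,"dy": 11.4,"dz": 0,"turn": 0},
    {"dx": 5.5,"dy": 21,"dz": 0,"turn": 0},
    {"dx": 5.5,"dy": 21,"dz": 0,"turn": 0},
    {"dx": 5.5,"dy": 21,"dz": 0,"turn": 0},
    {"dx": 5.5,"dy": 21,"dz": 0,"turn": 0},
    {"dx": 5.5,"dy": 21,"dz": 0,"turn": 0},
    {"dx": 5.5,"dy": 21,"dz": 0,"turn": 0},
    {"dx": 5.5,"dy": 21,"dz": 0,"turn": 0},
    {"dx": 5,"dy": 19,"dz": 0,"turn": 0},
    {"dx": 3.6,"dy": 13,"dz": 0,"turn": 0},
    {"dx": 0,"dy": 0,"dz": 0,"turn": 0},
    {"dx": 0,"dy": 0,"dz": 0,"turn": 0}
  ]
}}

```text
time_s: 12.55
eef_pos: [0.6043, -0.0197, 0.1663]
tcp_rot: [0.637, 0.771, -0.001, -0.001]
ft_force: [-0.4, -0.4, -3.0]
opening: 0.452
```

```bash
python3 - <<'E'
from h import *
go((.6058,-.0203,.128))
E
```

```text
total dx -0.9 dy 1.4 dz 38.3 turn 0.003 pos [ 0.6043 -0.0197  0.1663] 1.76 F [-0.4 -0.4 -3. ] open 0.452 t 12.55 q [ 0.39  0.59 -0.65  1.64  0.4   1.05 -0.2 ]
```

Request:
{"op": "arm_command", "data": {
  "deltas": [
    {"dx": -0.9,"dy": 1.4,"dz": 10,"turn": 0},
    {"dx": 0,"dy": 0,"dz": 12,"turn": 0},
    {"dx": 0,"dy": 0,"dz": 7,"turn": 0},
    {"dx": 0,"dy": 0,"dz": 3,"turn": 0},
    {"dx": 0,"dy": 0,"dz": 0,"turn": 0},
    {"dx": 0,"dy": 0,"dz": 0,"turn": 0}
  ]
}}

```text
time_s: 13.15
eef_pos: [0.6064, -0.0209, 0.1358]
tcp_rot: [0.638, 0.77, 0.0, 0.0]
ft_force: [0.4, -0.1, -3.7]
opening: 0.449
```

```bash
python3 - <<'E'
from h import *
go((.6058,-.0203,.1285))
E
```

```text
total dx 0.7 dy -0.5 dz 7.3 turn 0.002 pos [ 0.6064 -0.0209  0.1358] 1.759 F [ 0.4 -0.1 -3.7] open 0.449 t 13.15 q [ 0.38  0.62 -0.63  1.68  0.43  0.98 -0.22]
```

Request:
{"op": "arm_command", "data": {
  "deltas": [
    {"dx": 0.6,"dy": -0.5,"dz": 3,"turn": 0},
    {"dx": 0,"dy": 0,"dz": 2,"turn": 0},
    {"dx": 0,"dy": 0,"dz": 1.5,"turn": 0},
    {"dx": 0,"dy": 0,"dz": 1,"turn": 0},
    {"dx": 0,"dy": 0,"dz": 0,"turn": 0},
    {"dx": 0,"dy": 0,"dz": 0,"turn": 0}
  ]
}}

```text
time_s: 13.75
eef_pos: [0.6058, -0.0204, 0.1284]
tcp_rot: [0.638, 0.77, 0.0, 0.0]
ft_force: [-0.2, -0.4, 1.5]
opening: 0.453
```

```bash
python3 - <<'E'
from h import *
go((.6058,-.0203,.1285))
E
```

```text
total dx 0.1 dy 0.1 dz -0.1 turn 0.002 pos [ 0.6058 -0.0204  0.1284] 1.759 F [-0.2 -0.4  1.5] open 0.453 t 13.75 q [ 0.37  0.63 -0.63  1.69  0.44  0.97 -0.23]
```

Request:
{"op": "arm_command", "data": {
  "deltas": [
    {"dx": 0,"dy": 0,"dz": 0,"turn": 0},
    {"dx": 0,"dy": 0,"dz": 0,"turn": 0},
    {"dx": 0,"dy": 0,"dz": 0,"turn": 0},
    {"dx": 0,"dy": 0,"dz": 0,"turn": 0},
    {"dx": 0,"dy": 0,"dz": -10,"turn": 0},
    {"dx": 0,"dy": 0,"dz": -20,"turn": 0},
    {"dx": 0,"dy": 0,"dz": -30,"turn": 0},
    {"dx": 0,"dy": 0,"dz": -30,"turn": 0},
    {"dx": 0,"dy": 0,"dz": -10,"turn": 0},
    {"dx": 0,"dy": 0,"dz": 0,"turn": 0}
  ],
  "jaw": 90
}}

```text
time_s: 14.75
eef_pos: [0.6065, -0.0201, 0.2302]
tcp_rot: [0.638, 0.77, 0.001, 0.001]
ft_force: [0.2, 0.1, -0.5]
opening: 0.9
```

```bash
python3 - <<'E'
from h import *
go((.4773,.1294,.215))
p,d=grab_frame('side');cv2.imwrite('pics/s9.png',cv2.resize(p[80:280,240:440,::-1],None,fx=3,fy=3,interpolation=2))
E
```

```text
total dx 171.0 dy -99.0 dz 15.2 turn 0.002 pos [ 0.6065 -0.0201  0.2302] 1.759 F [ 0.2  0.1 -0.5] open 0.9 t 14.75 q [ 0.4   0.54 -0.68  1.55  0.35  1.18 -0.15]
```

View pics/s9.png

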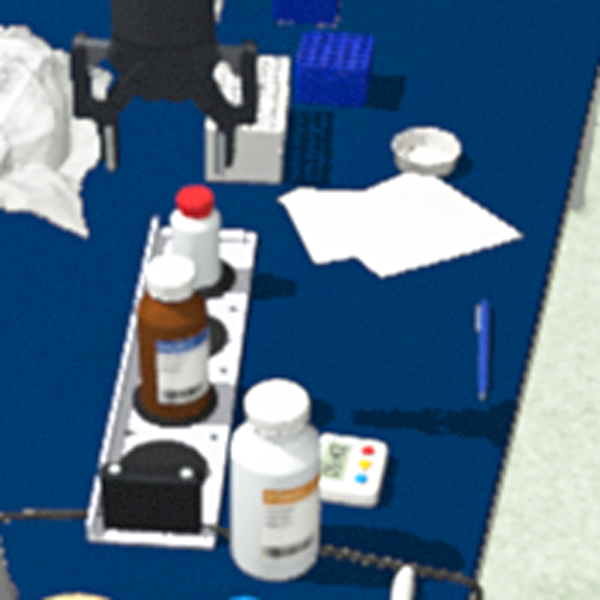

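Brown stands on its pad. Grey is next, and the gripper stays high while it moves there.

Request:
{"op": "arm_command", "data": {
  "deltas": [
    {"dx": 19,"dy": -11,"dz": 1,"turn": 0},
    {"dx": 19,"dy": -11,"dz": 1,"turn": 0},
    {"dx": 19,"dy": -11,"dz": 1,"turn": 0},
    {"dx": 19,"dy": -11,"dz": 1,"turn": 0},
    {"dx": 19,"dy": -11,"dz": 1,"turn": 0},
    {"dx": 19,"dy": -11,"dz": 1,"turn": 0},
    {"dx": 19,"dy": -11,"dz": 1,"turn": 0},
    {"dx": 19,"dy": -11,"dz": 1,"turn": 0},
    {"dx": 19,"dy": -11,"dz": 1,"turn": 0},
    {"dx": 0,"dy": 0,"dz": 0,"turn": 0},
    {"dx": 0,"dy": 0,"dz": 0,"turn": 0}
  ]
}}

```text
time_s: 15.9
eef_pos: [0.4759, 0.1287, 0.2182]
tcp_rot: [0.637, 0.771, -0.001, -0.0]
ft_force: [0.6, -0.7, 1.0]
opening: 0.899
```

```bash
python3 - <<'E'
from h import *
go((.4773,.1294,.138))
E
```

```text
total dx 0.4 dy 1.5 dz 80.2 turn 0.003 pos [0.4759 0.1287 0.2182] 1.76 F [ 0.6 -0.7  1. ] open 0.899 t 15.9 q [ 0.21  0.38 -0.73  1.85  0.29  1.02 -0.45]
```

Request:
{"op": "arm_command", "data": {
  "deltas": [
    {"dx": 0.4,"dy": 1.5,"dz": 15,"turn": 0},
    {"dx": 0,"dy": 0,"dz": 20,"turn": 0},
    {"dx": 0,"dy": 0,"dz": 20,"turn": 0},
    {"dx": 0,"dy": 0,"dz": 15,"turn": 0},
    {"dx": 0,"dy": 0,"dz": 7,"turn": 0},
    {"dx": 0,"dy": 0,"dz": 3,"turn": 0},
    {"dx": 0,"dy": 0,"dz": 0,"turn": 0},
    {"dx": 0,"dy": 0,"dz": 0,"turn": 0}
  ]
}}

```text
time_s: 16.7
eef_pos: [0.4783, 0.1298, 0.1396]
tcp_rot: [0.638, 0.77, 0.0, 0.0]
ft_force: [-0.6, 0.5, 0.6]
opening: 0.897
```

```bash
python3 - <<'E'
from h import *
go((.4773,.1294,.138))
E
```

```text
total dx -0.2 dy -1.1 dz 1.6 turn 0.002 pos [0.4783 0.1298 0.1396] 1.759 F [-0.6  0.5  0.6] open 0.897 t 16.7 q [ 0.15  0.47 -0.68  1.96  0.39  0.84 -0.55]
```

Request:
{"op": "arm_command", "data": {
  "deltas": [
    {"dx": -0.2,"dy": -0.9,"dz": 1.4,"turn": 0},
    {"dx": 0,"dy": 0,"dz": 0,"turn": 0},
    {"dx": 0,"dy": 0,"dz": 0,"turn": 0},
    {"dx": 0,"dy": 0,"dz": 0,"turn": 0},
    {"dx": 0,"dy": 0,"dz": 0,"turn": 0},
    {"dx": 0,"dy": 0,"dz": 0,"turn": 0},
    {"dx": 0,"dy": 0,"dz": 0,"turn": 0},
    {"dx": 0,"dy": 0,"dz": 0,"turn": 0}
  ],
  "jaw": 0,
  "squeeze": 60
}}

```text
time_s: 17.5
eef_pos: [0.4773, 0.1294, 0.1385]
tcp_rot: [0.638, 0.77, 0.0, 0.001]
ft_force: [-0.5, -1.2, 7.8]
opening: 0.507
```

```bash
python3 - <<'E'
from h import *
go((.4773,.1294,.138))
E
```

```text
total dx -0.0 dy 0.0 dz 0.5 turn 0.002 pos [0.4773 0.1294 0.1385] 1.759 F [-0.5 -1.2  7.8] open 0.507 t 17.5 q [ 0.15  0.47 -0.68  1.97  0.39  0.84 -0.55]
```

Request:
{"op": "arm_command", "data": {
  "deltas": [
    {"dx": 0,"dy": 0,"dz": -5,"turn": 0},
    {"dx": 0,"dy": 0,"dz": -10,"turn": 0},
    {"dx": 0,"dy": 0,"dz": -20,"turn": 0},
    {"dx": 0,"dy": 0,"dz": -30,"turn": 0},
    {"dx": 0,"dy": 0,"dz": -25,"turn": 0},
    {"dx": 0,"dy": 0,"dz": -10,"turn": 0},
    {"dx": 0,"dy": 0,"dz": 0,"turn": 0}
  ]
}}

```text
time_s: 18.2
eef_pos: [0.4775, 0.1296, 0.2389]
tcp_rot: [0.638, 0.77, 0.001, 0.001]
ft_force: [-0.7, 0.8, -3.7]
opening: 0.498
```

```bash
python3 - <<'E'
from h import *
go((.5884,.0698,.238))
p,d=grab_frame('side');cv2.imwrite('pics/s10.png',cv2.resize(p[80:280,240:440,::-1],None,fx=3,fy=3,interpolation=2))
E
```

```text
total dx -79.4 dy 97.8 dz 0.9 turn 0.001 pos [0.4775 0.1296 0.2389] 1.758 F [-0.7  0.8 -3.7] open 0.498 t 18.2 q [ 0.22  0.36 -0.74  1.82  0.27  1.07 -0.44]
```

View pics/s10.png

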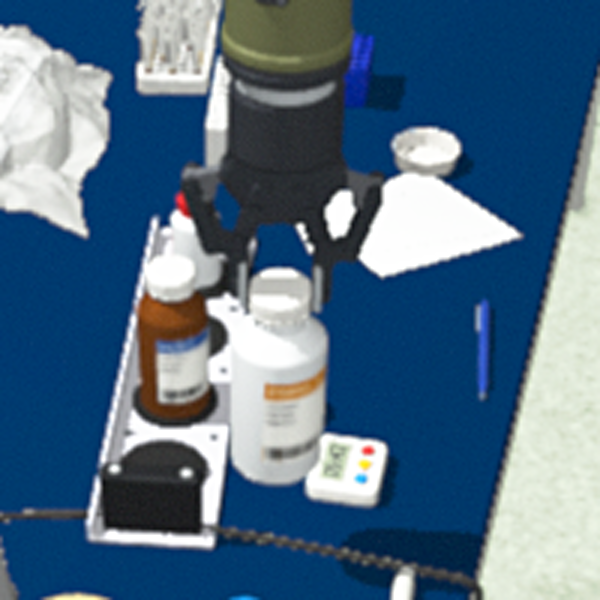

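Grey hangs upright. Next I carry it to the pad by the end plate.

Request:
{"op": "arm_command", "data": {
  "deltas": [
    {"dx": -6.4,"dy": 7.8,"dz": 0,"turn": 0},
    {"dx": -13,"dy": 16,"dz": 0,"turn": 0},
    {"dx": -13,"dy": 16,"dz": 0,"turn": 0},
    {"dx": -13,"dy": 16,"dz": 0,"turn": 0},
    {"dx": -13,"dy": 16,"dz": 0,"turn": 0},
    {"dx": -13,"dy": 16,"dz": 0,"turn": 0},
    {"dx": -8,"dy": 10,"dz": 0,"turn": 0},
    {"dx": 0,"dy": 0,"dz": 0,"turn": 0},
    {"dx": 0,"dy": 0,"dz": 0,"turn": 0}
  ]
}}

```text
time_s: 19.15
eef_pos: [0.5872, 0.0701, 0.2368]
tcp_rot: [0.637, 0.77, -0.0, -0.001]
ft_force: [-0.9, 0.7, -2.5]
opening: 0.502
```

```bash
python3 - <<'E'
from h import *
go((.5884,.0698,.1485))
E
```

```text
total dx -0.5 dy 1.2 dz 88.3 turn 0.002 pos [0.5872 0.0701 0.2368] 1.759 F [-0.9  0.7 -2.5] open 0.502 t 19.15 q [ 0.27  0.51 -0.69  1.58  0.34  1.18 -0.31]
```

Request:
{"op": "arm_command", "data": {
  "deltas": [
    {"dx": -0.5,"dy": 1.2,"dz": 10,"turn": 0},
    {"dx": 0,"dy": 0,"dz": 20,"turn": 0},
    {"dx": 0,"dy": 0,"dz": 20,"turn": 0},
    {"dx": 0,"dy": 0,"dz": 18,"turn": 0},
    {"dx": 0,"dy": 0,"dz": 10,"turn": 0},
    {"dx": 0,"dy": 0,"dz": 4,"turn": 0},
    {"dx": 0,"dy": 0,"dz": 0,"turn": 0},
    {"dx": 0,"dy": 0,"dz": 0,"turn": 0}
  ]
}}

```text
time_s: 19.95
eef_pos: [0.5896, 0.0697, 0.1565]
tcp_rot: [0.638, 0.77, 0.001, 0.0]
ft_force: [0.0, 0.7, -3.0]
opening: 0.501
```

```bash
python3 - <<'E'
from h import *
go((.5884,.0698,.1485))
E
```

```text
total dx 0.3 dy -1.2 dz 8.0 turn 0.002 pos [0.5896 0.0697 0.1565] 1.759 F [ 0.   0.7 -3. ] open 0.501 t 19.95 q [ 0.25  0.59 -0.66  1.69  0.41  1.01 -0.37]
```

Request:
{"op": "arm_command", "data": {
  "deltas": [
    {"dx": 0.2,"dy": -1.0,"dz": 3.5,"turn": 0},
    {"dx": 0,"dy": 0,"dz": 2,"turn": 0},
    {"dx": 0,"dy": 0,"dz": 1.5,"turn": 0},
    {"dx": 0,"dy": 0,"dz": 1,"turn": 0},
    {"dx": 0,"dy": 0,"dz": 0,"turn": 0},
    {"dx": 0,"dy": 0,"dz": 0,"turn": 0}
  ]
}}

```text
time_s: 20.55
eef_pos: [0.5885, 0.0695, 0.1486]
tcp_rot: [0.638, 0.77, 0.0, 0.0]
ft_force: [-1.1, -1.0, 6.1]
opening: 0.508
```

```bash
python3 - <<'E'
from h import *
go((.5884,.0698,.1485))
E
```

```text
total dx 0.3 dy 0.0 dz 0.1 turn 0.002 pos [0.5885 0.0695 0.1486] 1.759 F [-1.1 -1.   6.1] open 0.508 t 20.55 q [ 0.24  0.59 -0.65  1.7   0.42  0.99 -0.37]
```

Grey is in contact at 6 N, so I release it.

Request:
{"op": "arm_command", "data": {
  "deltas": [
    {"dx": 0,"dy": 0,"dz": 0,"turn": 0},
    {"dx": 0,"dy": 0,"dz": 0,"turn": 0},
    {"dx": 0,"dy": 0,"dz": 0,"turn": 0},
    {"dx": 0,"dy": 0,"dz": 0,"turn": 0},
    {"dx": 0,"dy": 0,"dz": -10,"turn": 0},
    {"dx": 0,"dy": 0,"dz": -20,"turn": 0},
    {"dx": 0,"dy": 0,"dz": -30,"turn": 0},
    {"dx": 0,"dy": 0,"dz": -20,"turn": 0},
    {"dx": 0,"dy": 0,"dz": -5,"turn": 0},
    {"dx": 0,"dy": 0,"dz": 0,"turn": 0}
  ],
  "jaw": 90
}}

```text
time_s: 21.55
eef_pos: [0.5885, 0.0695, 0.2336]
tcp_rot: [0.638, 0.77, 0.001, 0.001]
ft_force: [-0.3, 0.8, -0.2]
opening: 0.904
```

```bash
python3 - <<'E'
from h import *
go((.4543,.3033,.2))
p,d=grab_frame('side');cv2.imwrite('pics/s11.png',p[:,:,::-1])
E
```

```text
total dx 254.7 dy -88.2 dz 33.6 turn 0.002 pos [0.5885 0.0695 0.2336] 1.759 F [-0.3  0.8 -0.2] open 0.904 t 21.55 q [ 0.27  0.51 -0.69  1.58  0.35  1.17 -0.31]
```

View pics/s11.png

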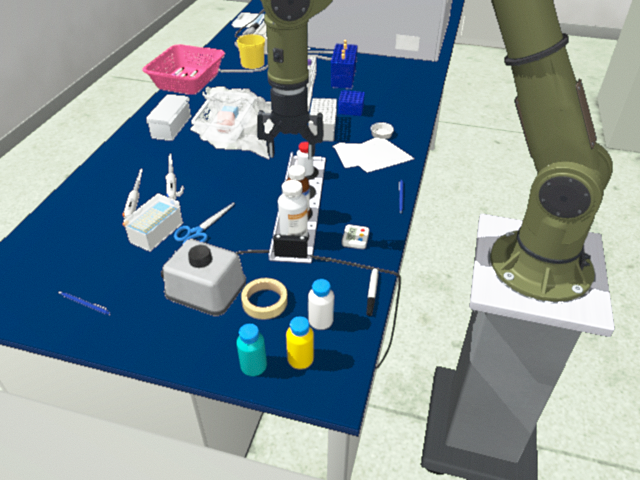

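Grey, brown and red are all standing. Next is the white bottle with the blue cap (side (321,300)), which is not the yellow one at (300,342).

Request:
{"op": "arm_command", "data": {
  "deltas": [
    {"dx": 21.2,"dy": -7.4,"dz": 1,"turn": 0},
    {"dx": 21.2,"dy": -7.4,"dz": 1,"turn": 0},
    {"dx": 21.2,"dy": -7.4,"dz": 1,"turn": 0},
    {"dx": 21.2,"dy": -7.4,"dz": 1,"turn": 0},
    {"dx": 21.2,"dy": -7.4,"dz": 2,"turn": 0},
    {"dx": 21.2,"dy": -7.4,"dz": 2,"turn": 0},
    {"dx": 21.2,"dy": -7.4,"dz": 4,"turn": 0},
    {"dx": 21.2,"dy": -7.4,"dz": 4,"turn": 0},
    {"dx": 21.2,"dy": -7.4,"dz": 4,"turn": 0},
    {"dx": 21.2,"dy": -7.4,"dz": 4,"turn": 0},
    {"dx": 21.2,"dy": -7.4,"dz": 4,"turn": 0},
    {"dx": 21.2,"dy": -7.4,"dz": 4,"turn": 0},
    {"dx": 0,"dy": 0,"dz": 0,"turn": 0},
    {"dx": 0,"dy": 0,"dz": 0,"turn": 0}
  ]
}}

```text
time_s: 23.0
eef_pos: [0.4529, 0.3024, 0.1997]
tcp_rot: [0.637, 0.771, -0.001, -0.0]
ft_force: [0.5, -0.6, -0.3]
opening: 0.897
```

```bash
python3 - <<'E'
from h import *
go((.4543,.3033,.093))
E
```

```text
total dx 0.6 dy 1.6 dz 106.7 turn 0.003 pos [0.4529 0.3024 0.1997] 1.76 F [ 0.5 -0.6 -0.3] open 0.897 t 23.0 q [-0.16  0.48 -0.71  1.76  0.35  1.04 -0.81]
```

Request:
{"op": "arm_command", "data": {
  "deltas": [
    {"dx": 0.6,"dy": 1.6,"dz": 15,"turn": 0},
    {"dx": 0,"dy": 0,"dz": 25,"turn": 0},
    {"dx": 0,"dy": 0,"dz": 25,"turn": 0},
    {"dx": 0,"dy": 0,"dz": 22,"turn": 0},
    {"dx": 0,"dy": 0,"dz": 12,"turn": 0},
    {"dx": 0,"dy": 0,"dz": 6,"turn": 0},
    {"dx": 0,"dy": 0,"dz": 0,"turn": 0},
    {"dx": 0,"dy": 0,"dz": 0,"turn": 0}
  ]
}}

```text
time_s: 23.8
eef_pos: [0.4553, 0.3039, 0.0964]
tcp_rot: [0.638, 0.77, 0.001, 0.0]
ft_force: [-0.2, 0.5, 0.2]
opening: 0.901
```

```bash
python3 - <<'E'
from h import *
go((.4543,.3033,.093))
E
```

```text
total dx -0.4 dy -1.1 dz 3.4 turn 0.002 pos [0.4553 0.3039 0.0964] 1.759 F [-0.2  0.5  0.2] open 0.901 t 23.8 q [-0.22  0.6  -0.63  1.88  0.47  0.82 -0.92]
```

Request:
{"op": "arm_command", "data": {
  "deltas": [
    {"dx": -0.3,"dy": -0.9,"dz": 2,"turn": 0},
    {"dx": 0,"dy": 0,"dz": 1,"turn": 0},
    {"dx": 0,"dy": 0,"dz": 0,"turn": 0},
    {"dx": 0,"dy": 0,"dz": 0,"turn": 0},
    {"dx": 0,"dy": 0,"dz": 0,"turn": 0},
    {"dx": 0,"dy": 0,"dz": 0,"turn": 0},
    {"dx": 0,"dy": 0,"dz": 0,"turn": 0},
    {"dx": 0,"dy": 0,"dz": 0,"turn": 0},
    {"dx": 0,"dy": 0,"dz": 0,"turn": 0}
  ],
  "jaw": 0,
  "squeeze": 50
}}

```text
time_s: 24.7
eef_pos: [0.4542, 0.3035, 0.0934]
tcp_rot: [0.638, 0.77, 0.0, 0.0]
ft_force: [-0.1, 0.1, 5.9]
opening: 0.397
```

```bash
python3 - <<'E'
from h import *
go((.4543,.3033,.093))
E
```

```text
total dx -0.2 dy 0.1 dz 0.4 turn 0.002 pos [0.4542 0.3035 0.0934] 1.759 F [-0.1  0.1  5.9] open 0.397 t 24.7 q [-0.23  0.6  -0.63  1.89  0.48  0.81 -0.92]
```

Request:
{"op": "arm_command", "data": {
  "deltas": [
    {"dx": 0,"dy": 0,"dz": -5,"turn": 0},
    {"dx": 0,"dy": 0,"dz": -10,"turn": 0},
    {"dx": 0,"dy": 0,"dz": -20,"turn": 0},
    {"dx": 0,"dy": 0,"dz": -30,"turn": 0},
    {"dx": 0,"dy": 0,"dz": -15,"turn": 0},
    {"dx": 0,"dy": 0,"dz": 0,"turn": 0}
  ]
}}

```text
time_s: 25.3
eef_pos: [0.4549, 0.3042, 0.1753]
tcp_rot: [0.638, 0.77, 0.002, 0.001]
ft_force: [-0.2, -0.2, -1.7]
opening: 0.396
```

```bash
python3 - <<'E'
from h import *
go((.45,-.11,.173))
p,d=grab_frame('side');cv2.imwrite('pics/s12.png',p[100:400,150:470,::-1].repeat(2,0).repeat(2,1))
E
```

```text
total dx -406.0 dy -82.2 dz 2.3 turn 0.002 pos [0.4549 0.3042 0.1753] 1.759 F [-0.2 -0.2 -1.7] open 0.396 t 25.3 q [-0.17  0.5  -0.7   1.79  0.38  0.98 -0.84]
```

View pics/s12.png

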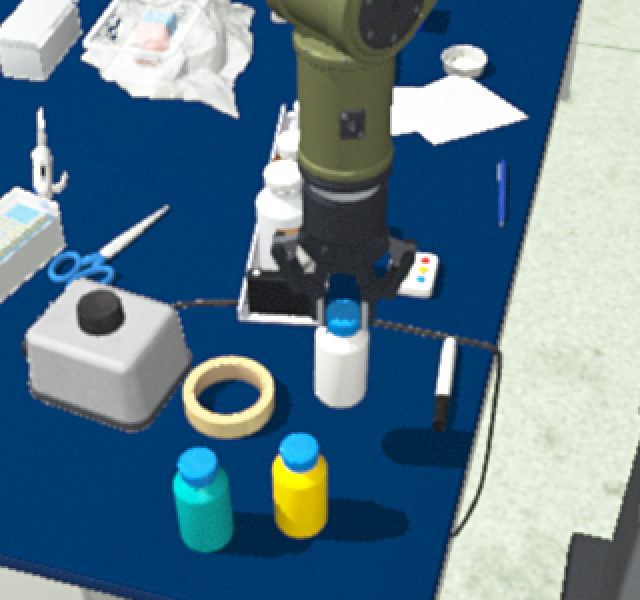

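The bottle with the blue cap hangs upright, and the turquoise and yellow ones are untouched. I'll carry it on the robot's side of the rail, clear of the placed bottles.

Request:
{"op": "arm_command", "data": {
  "deltas": [
    {"dx": -10,"dy": -2,"dz": 0,"turn": 0},
    {"dx": -22,"dy": -4.5,"dz": 0,"turn": 0},
    {"dx": -22,"dy": -4.5,"dz": 0,"turn": 0},
    {"dx": -22,"dy": -4.5,"dz": 0,"turn": 0},
    {"dx": -22,"dy": -4.5,"dz": 0,"turn": 0},
    {"dx": -22,"dy": -4.5,"dz": 0,"turn": 0},
    {"dx": -22,"dy": -4.5,"dz": 0,"turn": 0},
    {"dx": -22,"dy": -4.5,"dz": 0,"turn": 0},
    {"dx": -22,"dy": -4.5,"dz": 0,"turn": 0},
    {"dx": -22,"dy": -4.5,"dz": 0,"turn": 0},
    {"dx": -22,"dy": -4.5,"dz": 0,"turn": 0},
    {"dx": -22,"dy": -4.5,"dz": 0,"turn": 0},
    {"dx": -22,"dy": -4.5,"dz": 0,"turn": 0},
    {"dx": -22,"dy": -4.5,"dz": 0,"turn": 0},
    {"dx": -22,"dy": -4.5,"dz": 0,"turn": 0},
    {"dx": -22,"dy": -4.5,"dz": 0,"turn": 0},
    {"dx": -22,"dy": -4.5,"dz": 0,"turn": 0},
    {"dx": -22,"dy": -4.5,"dz": 0,"turn": 0},
    {"dx": -10,"dy": -2,"dz": 0,"turn": 0},
    {"dx": 0,"dy": 0,"dz": 0,"turn": 0}
  ]
}}

```text
time_s: 27.35
eef_pos: [0.4476, -0.1005, 0.1718]
tcp_rot: [0.639, 0.769, -0.001, -0.001]
ft_force: [0.0, 0.4, -1.2]
opening: 0.399
```

```bash
python3 - <<'E'
from h import *
go((.6227,-.1105,.15))
p,d=grab_frame('side');cv2.imwrite('pics/s13.png',p[60:360,200:520,::-1].repeat(2,0).repeat(2,1))
E
```

```text
total dx -42.0 dy 170.3 dz 21.8 turn -0.001 pos [ 0.4476 -0.1005  0.1718] 1.756 F [ 0.   0.4 -1.2] open 0.399 t 27.35 q [ 0.68  0.38 -0.71  2.    0.32  0.87 -0.01]
```

View pics/s13.png

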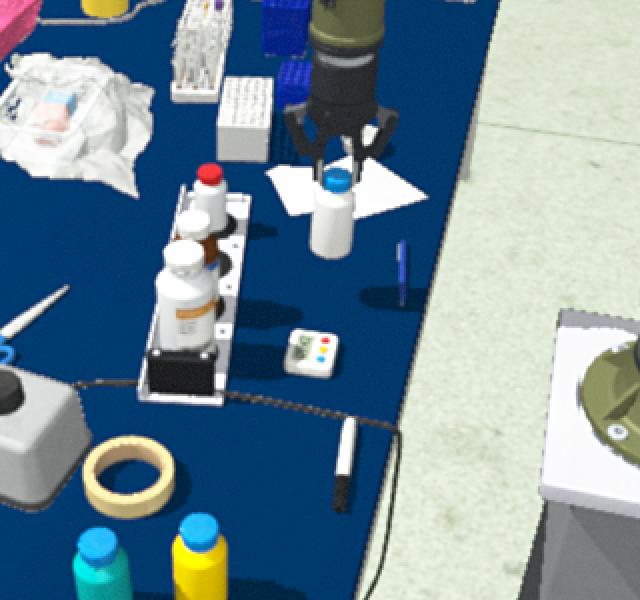

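Next it goes along the rail by -42 mm, then straight in between brown and red.

Request:
{"op": "arm_command", "data": {
  "deltas": [
    {"dx": -14,"dy": 0,"dz": 0,"turn": 0},
    {"dx": -18,"dy": 5,"dz": 0,"turn": 0},
    {"dx": -10,"dy": 16,"dz": 0,"turn": 0},
    {"dx": 0,"dy": 20,"dz": 0,"turn": 0},
    {"dx": 0,"dy": 20,"dz": 0,"turn": 0},
    {"dx": 0,"dy": 20,"dz": 0,"turn": 0},
    {"dx": 0,"dy": 20,"dz": 0,"turn": 0},
    {"dx": 0,"dy": 20,"dz": 0,"turn": 0},
    {"dx": 0,"dy": 20,"dz": 0,"turn": 0},
    {"dx": 0,"dy": 18,"dz": 0,"turn": 0},
    {"dx": 0,"dy": 11,"dz": 0,"turn": 0},
    {"dx": 0,"dy": 0,"dz": 0,"turn": 0},
    {"dx": 0,"dy": 0,"dz": 0,"turn": 0}
  ]
}}

```text
time_s: 28.7
eef_pos: [0.623, -0.1088, 0.1723]
tcp_rot: [0.638, 0.77, -0.0, -0.0]
ft_force: [-1.1, -0.4, -1.3]
opening: 0.395
```

```bash
python3 - <<'E'
from h import *
go((.6227,-.1105,.1035))
E
```

```text
total dx -1.6 dy -0.6 dz 68.8 turn 0.002 pos [ 0.623  -0.1088  0.1723] 1.759 F [-1.1 -0.4 -1.3] open 0.395 t 28.7 q [ 0.51  0.62 -0.64  1.56  0.4   1.09 -0.04]
```

Request:
{"op": "arm_command", "data": {
  "deltas": [
    {"dx": -1.6,"dy": -0.6,"dz": 10,"turn": 0},
    {"dx": 0,"dy": 0,"dz": 18,"turn": 0},
    {"dx": 0,"dy": 0,"dz": 18,"turn": 0},
    {"dx": 0,"dy": 0,"dz": 12,"turn": 0},
    {"dx": 0,"dy": 0,"dz": 5,"turn": 0},
    {"dx": 0,"dy": 0,"dz": 0,"turn": 0},
    {"dx": 0,"dy": 0,"dz": 0,"turn": 0}
  ]
}}

```text
time_s: 29.4
eef_pos: [0.6235, -0.1101, 0.1103]
tcp_rot: [0.638, 0.77, 0.0, 0.0]
ft_force: [-0.0, -0.2, -1.9]
opening: 0.397
```

```bash
python3 - <<'E'
from h import *
go((.6227,-.1105,.1035))
E
```

```text
total dx -0.2 dy -0.8 dz 6.8 turn 0.002 pos [ 0.6235 -0.1101  0.1103] 1.759 F [-0.  -0.2 -1.9] open 0.397 t 29.4 q [ 0.49  0.68 -0.61  1.63  0.45  0.97 -0.08]
```

Request:
{"op": "arm_command", "data": {
  "deltas": [
    {"dx": -0.2,"dy": -0.7,"dz": 3,"turn": 0},
    {"dx": 0,"dy": 0,"dz": 2,"turn": 0},
    {"dx": 0,"dy": 0,"dz": 1.3,"turn": 0},
    {"dx": 0,"dy": 0,"dz": 0.5,"turn": 0},
    {"dx": 0,"dy": 0,"dz": 0,"turn": 0},
    {"dx": 0,"dy": 0,"dz": 0,"turn": 0}
  ]
}}

```text
time_s: 30.0
eef_pos: [0.6228, -0.1104, 0.1034]
tcp_rot: [0.638, 0.77, 0.0, 0.0]
ft_force: [-0.6, -0.1, 4.8]
opening: 0.394
```

```bash
python3 - <<'E'
from h import *
go((.6227,-.1105,.1035))
E
```

```text
total dx -0.1 dy -0.1 dz -0.1 turn 0.002 pos [ 0.6228 -0.1104  0.1034] 1.759 F [-0.6 -0.1  4.8] open 0.394 t 30.0 q [ 0.49  0.69 -0.6   1.64  0.46  0.96 -0.09]
```

Request:
{"op": "arm_command", "data": {
  "deltas": [
    {"dx": 0,"dy": 0,"dz": 0,"turn": 0},
    {"dx": 0,"dy": 0,"dz": 0,"turn": 0},
    {"dx": 0,"dy": 0,"dz": 0,"turn": 0},
    {"dx": 0,"dy": 0,"dz": 0,"turn": 0},
    {"dx": 0,"dy": 0,"dz": -10,"turn": 0},
    {"dx": 0,"dy": 0,"dz": -20,"turn": 0},
    {"dx": 0,"dy": 0,"dz": -30,"turn": 0},
    {"dx": 0,"dy": 0,"dz": -30,"turn": 0},
    {"dx": 0,"dy": 0,"dz": -30,"turn": 0},
    {"dx": 0,"dy": 0,"dz": -20,"turn": 0},
    {"dx": 0,"dy": -10,"dz": 0,"turn": 0},
    {"dx": -20,"dy": -20,"dz": 0,"turn": 0},
    {"dx": -25,"dy": -25,"dz": 0,"turn": 0},
    {"dx": -25,"dy": -25,"dz": 0,"turn": 0},
    {"dx": -25,"dy": -25,"dz": 0,"turn": 0},
    {"dx": -25,"dy": -25,"dz": 0,"turn": 0},
    {"dx": -25,"dy": -25,"dz": 0,"turn": 0},
    {"dx": -25,"dy": -10,"dz": 0,"turn": 0},
    {"dx": 0,"dy": 0,"dz": 0,"turn": 0},
    {"dx": 0,"dy": 0,"dz": 0,"turn": 0}
  ],
  "jaw": 90
}}

```text
time_s: 32.0
eef_pos: [0.4913, -0.3085, 0.2424]
tcp_rot: [0.638, 0.77, 0.0, -0.001]
ft_force: [0.3, 0.7, 0.0]
opening: 0.897
```

```bash
python3 - <<'E'
from h import *
go((.4,-.3,.2))
p,d=grab_frame('side');cv2.imwrite('pics/s14.png',cv2.resize(p[100:280,240:440,::-1],None,fx=3,fy=3,interpolation=2))
p,d=grab_frame('top');cv2.imwrite('pics/t14.png',p[:,:,::-1])
pads=dict(grey=(.5884,.0698,.165),brown=(.6058,-.0203,.145),blue=(.6227,-.1105,.12),red=(.6396,-.201,.098))
for k,v in caps(d,pads).items(): print(k,*v,'pad',pads[k][:2])
E
```

```text
total dx 25.3 dy -88.1 dz 42.4 turn 0.000 pos [ 0.4913 -0.3085  0.2424] 1.757 F [0.3 0.7 0. ] open 0.897 t 32.0 q [ 0.95  0.48 -0.67  1.6   0.32  1.17  0.39]
grey [0.5882 0.0698] [0.5886 0.0699] 0.0229 [0.5882 0.0698] pad (0.5884, 0.0698)
brown [ 0.6051 -0.0206] [ 0.6055 -0.0211] 0.0207 [ 0.6051 -0.0206] pad (0.6058, -0.0203)
blue [ 0.6223 -0.1091] [ 0.6221 -0.1097] 0.0187 [ 0.6223 -0.1091] pad (0.6227, -0.1105)
red [ 0.639  -0.2016] [ 0.6392 -0.2019] 0.0164 [ 0.6391 -0.2017] pad (0.6396, -0.201)
```

View pics/s14.png

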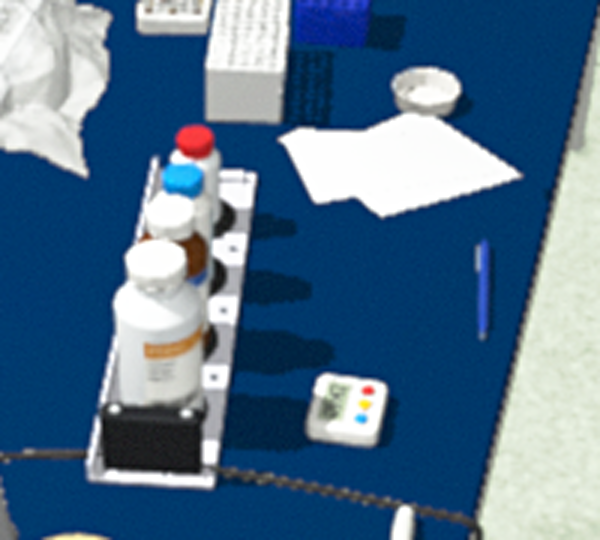

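View pics/t14.png

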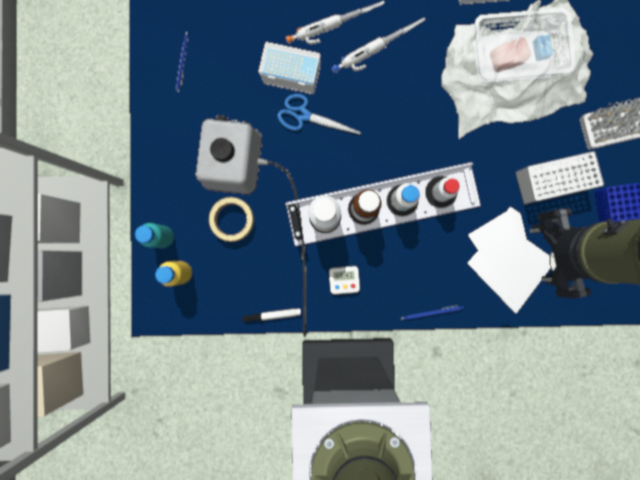

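All four stand upright and in order (top caps at (322,205), (370,200), (411,194) and (451,186)). Each is within about 1.5 mm of its pad centre, and the robot is clear.

```bash
python3 -c "
from workcell import *
print(close_job())"
```

```text
the job is handed in; nothing more can be done
None
```

All four bottles stand upright on the rail in order of height: grey on the pad next to the end plate, then brown, blue cap and red cap at the far end. I gripped each one by its cap, carried it over and released it. I handed the job in at about 32 s.

**Last checks:** the final top picture put every cap centre within about 1.5 mm of its pad centre (blue cap was the farthest out), at the expected standing height. Calibration is only good to about 2 mm. The side picture showed all four upright and standing free, with the gripper well clear.

**Deviations:**
- One move call was refused for a missing key. The arm did not move, and I resent it.
- The gripper reported closing 2–4 mm narrower than the cap diameters, but every grip held.
- The turquoise and yellow look-alikes were not touched.

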